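# Bundle three tins in the ratchet clamp

## Robot

A 6-joint arm with a two-finger parallel gripper is mounted at the origin on a cart in front of the work surface, level with it; the furniture and walls round the work are solid. World frame = base frame: x ahead of the robot, y to its left, z up, the work surface at z = 0. Lengths are in m, angles in degrees, forces in N, time in s.
With the tool pointing down it reaches from about 0.35 to 0.875 m from the base axis. Payload 4.2 kg.
Tool frame: the origin (TCP) lies at the very end of the fingers, on their centre line; the grasp point (between the pads) lies 19 mm behind it; z points along the fingers, y is the line along which they close (so a half turn about z gives the same grasp; the last joint's range is limited). The gripper opens to 87 mm and grips with 3 to 60 N. Pads are 19 mm wide; open, the fingers measure 117 mm over their backs; the gripper's body (75 mm by 190 mm) begins 51 mm behind the grasp point.
Start: joints at [81.337, 22.042, 0.453, 0, -68.411, -14.817], TCP at [0.249, 0.573, 0.223] pointing down, gripper open.
Joint ranges: [-179.83, 179.83], [-69.29, 118.12], [-61.27, 80.66], [-181.25, 117.63], [-171.15, -9.14], [-177.46, 177.46]. Speed limits (degrees/s): [159.86, 159.86, 180, 180, 180, 180].

## Interface

Orientations are given as a 3x3 rotation matrix whose columns are the frame's x, y, z axes.
In Python, from station import sense, optics, r gives the robot as it stands. The module is installed in compiled form; this text tells all that it offers.
- The arm moves only by the shell command python3 -m pendant 'ROWS' [OPENING]. ROWS is JSON, a list that holds one entry, the list of rows, each a list of 4 numbers: the shift along the tool's x, y, z normalised to -1 to 1, where 1 is 100 mm, then the turn about the tool's z normalised to -1 to 1, where 1 is 2 rad. A call has 1 to 8 rows; each row is the pose to reach, as a shift and turn from the pose commanded when the call began, along the tool's axes at that moment; what a row does not reach only later rows make up. A row lasts 1/10 s, in which the tool goes at most 50 mm and 8.59 degrees, less where a joint would pass 70% of its speed; a pose out of reach is approached as far as the arm can. A call with a number of a shift or a turn outside -1 to 1 is refused whole. A call with a gripper value outside its range is refused whole. OPENING is the closure, from 0 (fully open) to 1 (shut), set as the call begins (- or left out, the last holds). The fingers move at their own pace and stop on an object; the grip force is fixed at half the most. Time passes only in rows, so rows that repeat a pose let the fingers close. It gives the time, the measured TCP pose, the force, the opening and the grip force at its end, in the units of the state.
- sense(): the state, without advancing time (a new reading comes with each control period).
- optics.capture(name): name is "scene" or "top" or "wrist"; returns the picture (480x640x3 uint8, red, green, blue); there is no depth.
- optics.get_calibration(name): a dict with "camera_matrix" (3x3 intrinsics, pixels), "camera_from_world" (4x4, takes a point from world to camera coordinates). Camera axes: x right, y down, z forward; pixel columns grow to the right and rows downward; lengths in m; the calibration is good to about 2 mm. The wrist camera is an equidistant fisheye: a pixel r from the principal point sees the ray r / f radians off the axis. A picture is of the moment at which its call begins: read the wrist's pose just before it. get_calibration takes no time and is no camera call; for the wrist camera it gives the pose at the moment of the call.
- r.finish_job(): hands the job in; it is judged then, once.
The state is a dict: "time_s": time; "joints": joint angles; "joint_velocities": joint speeds; "effort": joint torques, N m; "tcp_pos": TCP position; "ee_rot": TCP orientation; "wrist_force": force on the tool from outside, world axes, zero at the start; "moment": the same for the moment, N m; "gripper_width": opening from 0.0 (shut) to 1.0 (fully open); "gripper_force": force on a finger pad.
Only numpy, scipy, OpenCV 4.12 (cv2) and the standard library are available. Lean on these libraries where they do the work, as an engineer would, in place of code of your own. Each camera call takes 0.05 s, during which the arm holds its last target. There are 200 camera calls.

## Task

Lay the loose tin on its side in the gap on top of the two tins lying in the bundling clamp, lined up with them, and let go of it. Then pump the clamp's trigger until the sprung pad presses snugly on the bottom tins, its spring pushed in about half way and never close to bottoming out, and finish still holding the trigger squeezed so that I can band the bundle; leave the other things where they are.

Things in the scene. Friction and masses are not known exactly. Their poses are not given: they have to be found in the camera images.
- clamp: Bundling clamp fixed to the table: plate 302 x 84 x 8 mm. Origin at table height under the middle of the squeezed grip; x is the way the rod pushes, y across, z up. Two tins lie along clamp y against a fixed jaw (face at x = 227 mm). A fixed black upright grip, 18 x 28 mm, 62 to 138 mm high, back face at x = -18 mm, stands behind the trigger. Jaw and pad are under 60 mm high.
- grip_mid (a point): Clamp x = 0, 119 mm high: midway between the grip's back face (x = -18 mm) and the front of the fully squeezed trigger (x = +17 mm). Fingers that come from above and close along clamp x, centred here, have squeezed it fully at an opening of 35 mm, when the rear finger meets the grip too, and let it come right back at 70 mm or more.
- trigger_head (a point): Middle of the trigger's round steel cross bar (14 mm diameter, 28 mm long along clamp y), 40 mm from the trigger's pivot at clamp x = 19 mm, 80 mm high. Released, it is at clamp x = 27 mm, 119 mm high; squeezed, at x = 10 mm.
- trigger (a joint): Trigger angle: 0 released, grows as the bar is pulled back toward the grip, 0.44 rad at its stop. A spring returns it (3 to 5 N at the bar); pumping takes up to 18 N. Each full squeeze from released moves the rod on 8 mm (two ratchet teeth), once the pad presses 6 to 8 mm. When it goes back a pawl keeps the rod, which gives up to 3 mm under load, so further squeezes gain 4 mm each.
- push_rod (a joint): Travel of the ratchet rod in m, 0 drawn back, grows toward the tins; it does not go back by itself. With the pad's spring free, the pad's face is at clamp x = 68 mm + this value.
- push_pad (a joint): How far the sprung pad at the rod's end is pushed in, m: 0 free (20 mm of gap between pad and rod plate), 0.020 bottomed. The spring gives 0.8 N a mm, so half way is 8 N.
- pad_face (a point): Middle of the pad's face (56 mm wide, 42 mm high), 37 mm above the table.
- saddle (a point): Where the middle of the third tin lies when it rests in the gap above the two bottom tins while these touch each other and the jaw: clamp x = 170 mm, 86 mm high. With the tins as they start it may be up to 2 mm nearer the trigger and 1 mm lower.
- tin_top: The loose tin, 57 mm diameter, 72 mm long, about 0.18 kg, lying on two low rods of a small rest on the table (56 x 86 mm, rods 13 mm high, 38 mm apart). Origin at the middle of one end face, its z axis along the tin. A carton 95 mm high stands between rest and clamp.
- tin_top_mid (a point): Centre of the loose tin, at the start 36 mm above the table. Over the far part of the table runs a shelf, front edge 0.63 m ahead of the base, underside 0.64 m up: carry low. A 0.42 m tall can opener stands at the right front, about 0.38 m ahead and 0.66 m to the right of the base.
- tin_inner: The same kind of tin, lying along clamp y on the clamp's plate by the fixed jaw. Origin at the middle of its end face at +y, z axis along the tin.
- tin_inner_mid (a point): Centre of the inner bottom tin, 37 mm above the table.
- tin_outer: The same kind of tin, lying beside the inner one on the pad's side, at the start within 2 mm of it; a rib 2.5 mm high on the plate keeps it from rolling toward the pad.
- tin_outer_mid (a point): Centre of the outer bottom tin, 37 mm above the table.
- flour_dredge: Bystander: steel dredger with a domed lid, 59 mm diameter, 97 mm high; origin under its middle.
- shaker: Bystander: glass shaker, 44 mm diameter, 90 mm high; origin under its middle.
- cup_stack: Bystander: small pile of portion cups, 61 mm diameter, 37 mm high; origin under its middle.
Things that resemble listed ones, but are neither listed nor needed, are in the scene too. What is shaped like the tin_top but purple is not meant.

How it is judged (in metres and radians):
On the way, in this order (a step that is already met when the one before it is completed fails the run):
1. the third tin rests across the gap of the two bottom tins, let go (height (world z) of tin_top_mid between 0.08 and 0.092 m and y of tin_top_mid in the frame of saddle between -0.015 and 0.015 m and angle between the z axis of tin_top and the y axis of clamp, either way round below 0.2 rad and contact force between tin_top and tin_inner above 0.1 N and contact force between tin_top and tin_outer above 0.1 N and contact force between tin_top and the fingers below 0.05 N and linear speed of tin_top below 0.02 m/s), for 0.3 s.
2. the pad has met the tins with the trigger pumped by the fingers (value of joint push_pad above 0.004 m and value of joint trigger above 0.1 rad and contact force between trigger and the fingers above 0.5 N), for 0.2 s.
At the end, for the whole second after the job is handed in: Third tin let go, resting on both bottom tins (centre 80 to 92 mm high, within 15 mm and 0.2 rad along them); bottom tins side by side (centres within 60.5 mm); pad pushed in 4 to 16 mm, pressing over 2 N; fingers still hold the trigger squeezed over 0.1 rad (all of step 1 and all of step 2 and distance between tin_inner_mid and tin_outer_mid below 0.0605 m and value of joint push_pad below 0.016 m and contact force between push_pad and tin_outer above 2 N); the arm keeps its last pose, push and grip.
It fails at once if the pad's spring is nearly bottomed: the tins are crushed (value of joint push_pad above 0.018 m).
It fails at once if a bystander (flour_dredge) is pushed away or tipped (distance of flour_dredge from where it was at the start of the episode above 0.03 m or angle between flour_dredge's own z axis and vertical above 0.5 rad).
It fails at once if a bystander (shaker) is pushed away or tipped (distance of shaker from where it was at the start of the episode above 0.03 m or angle between shaker's own z axis and vertical above 0.5 rad).
It fails at once if a bystander (cup_stack) is pushed away or tipped (distance of cup_stack from where it was at the start of the episode above 0.03 m or angle between cup_stack's own z axis and vertical above 0.5 rad).
It also fails if it takes over 58 s, if anything falls off the work surface, if the arm or the gripper's body presses on something with over 40 N, if the wrist force passes 120 N, or if a joint passes its speed limit or range.

## Working session

There is one attempt and no reset: what is moved stays moved. The work goes in short steps, Python scripts to look and compute and a shell command to move; the robot and the scene stay as the last step left them, time stands still between calls to the robot, and variables do not carry over. Pictures are saved under pics/ and viewed, at most 10 in all, crops included, and the job is handed in when it is done.

```bash
mkdir -p pics; python3 - <<'E'
from station import sense, optics, r
import cv2,numpy as np
for n in("scene","top"):
    im=optics.capture(n); cv2.imwrite(f"pics/{n}0.png",im[:,:,::-1])
    c=optics.get_calibration(n); print(n,np.round(c["camera_matrix"],1).tolist(),np.round(c["camera_from_world"],3).tolist())
s=sense(); print(s)
E
```

```text
scene [[556.3, 0.0, 311.8], [0.0, 556.3, 241.4], [0.0, 0.0, 1.0]] [[-0.569, -0.822, -0.006, 0.308], [-0.306, 0.219, -0.926, 0.253], [0.763, -0.526, -0.376, 1.16], [0.0, 0.0, 0.0, 1.0]]
top [[615.7, 0.0, 318.9], [0.0, 615.7, 244.9], [0.0, 0.0, 1.0]] [[0.027, -0.997, -0.077, 0.034], [-0.985, -0.013, -0.171, 0.486], [0.169, 0.081, -0.982, 1.724], [0.0, 0.0, 0.0, 1.0]]
{'time_s': 0.1, 'joints': array([ 8.13363574e+01,  2.20879333e+01,  3.87715820e-01, -2.36983286e-02,
       -6.84126241e+01, -1.48170403e+01]), 'joint_velocities': array([-0.11427855, -0.11838136,  0.15770917,  0.06442136, -0.04718235,
        0.06469449]), 'effort': array([-5.22723476e-04, -3.91686451e+01,  1.87935501e+01,  4.23192725e+00,
        1.34643549e-02, -7.40564269e-05]), 'tcp_pos': array([0.24879732, 0.57275651, 0.22155731]), 'ee_rot': array([[ 9.17133710e-01, -3.98579102e-01, -6.76875318e-04],
       [-3.98579654e-01, -9.17131774e-01, -1.88902146e-03],
       [ 1.32140615e-04,  2.00227399e-03, -9.99997987e-01]]), 'wrist_force': array([ 0.30781843, -0.72999264, -1.18021365]), 'moment': array([-0.00146216,  0.05904329,  0.0785872 ]), 'gripper_force': 0.0, 'gripper_width': 1.000781196373289}
```

View pics/top0.png

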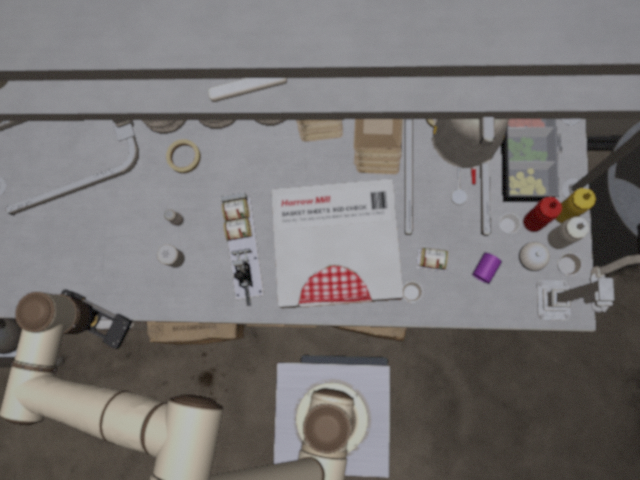

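View pics/scene0.png

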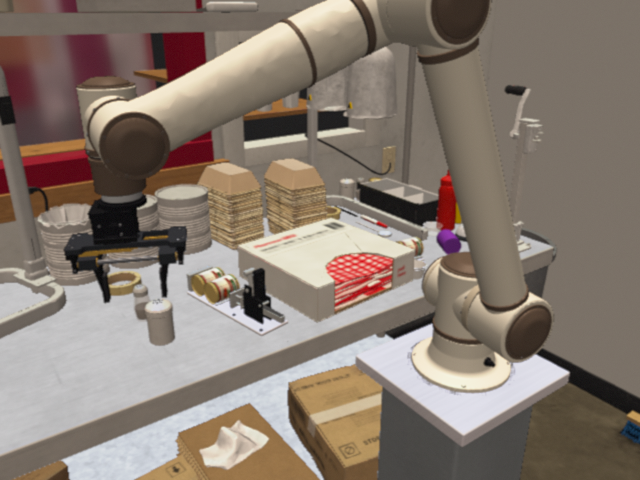

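In the top view, tin-like things are the labelled tin at (433,258), the purple one at (487,267), which is the decoy, and the two clamp tins at (235,209) and (239,229). The clamp's trigger is at about (243,270) and the carton lies between. I choose the tin at (433,258) and check it in a close crop.

```bash
python3 - <<'E'
import cv2,numpy as np
im=cv2.imread("pics/top0.png")
a=cv2.resize(im[188:308,205:285],None,fx=5,fy=5,interpolation=cv2.INTER_CUBIC)
b=cv2.resize(im[235:305,395:475],None,fx=5,fy=5,interpolation=cv2.INTER_CUBIC)
o=np.zeros((600,800,3),np.uint8);o[:,:400]=a;o[:350,400:]=b
cv2.imwrite("pics/crop0.png",o)
E
```

```text
(no output)
```

View pics/crop0.png

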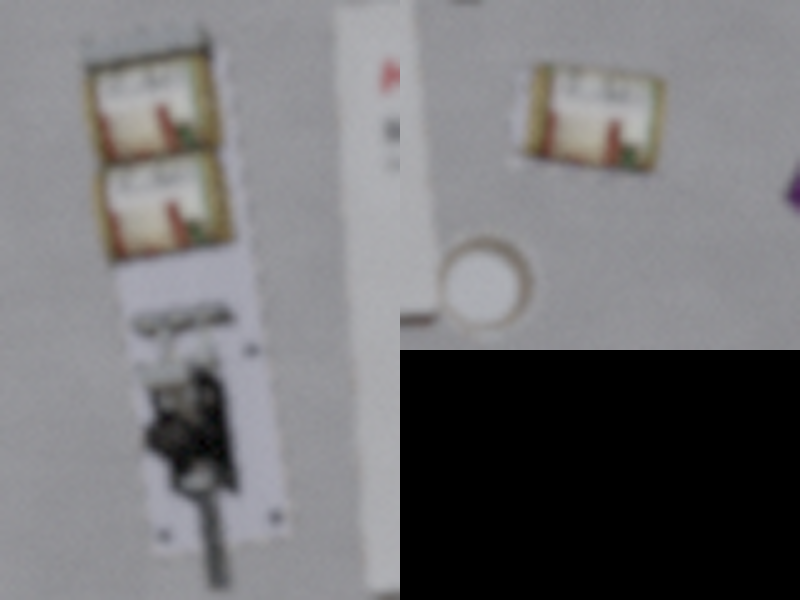

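The crop confirms the labelled tin at top pixel (434.4,258.4) on its rest. The clamp tins are at (235.6,209) and (238.6,229.4), and the plate's near corners at (236,298.6) and (263,295).

```bash
cat > h.py <<'E'
from station import sense, optics, r
import cv2,numpy as np
def ray(n,uv,cal=None):
    c=cal or optics.get_calibration(n);K=c["camera_matrix"];T=np.array(c["camera_from_world"])
    p=(np.array(uv,float)-[K[0][2],K[1][2]])/K[0][0]
    if n=="wrist":
        t=np.hypot(*p);d=np.r_[p/max(t,1e-9)*np.sin(t),np.cos(t)]
    else: d=np.r_[p,1]
    return -T[:3,:3].T@T[:3,3],T[:3,:3].T@d
def px(n,uv,z,cal=None):
    o,d=ray(n,uv,cal);return o+d*(z-o[2])/d[2]
def go(target,yaw_y=None):
    """rows numbers to reach target; yaw_y = world angle (deg) of the closing line"""
    s=sense();R=s["ee_rot"];d=R.T@(np.array(target)-s["tcp_pos"])/0.1
    t=0
    if yaw_y is not None:
        v=R.T@np.array([np.cos(np.radians(yaw_y)),np.sin(np.radians(yaw_y)),0])
        t=np.arctan2(-v[0],v[1]);t=(t+np.pi/2)%np.pi-np.pi/2
    print("shift",np.round(d,3),"turn",round(t/2,3),"(deg",round(np.degrees(t),1),") tcp",np.round(s["tcp_pos"],4),"t",s["time_s"],"w",round(s["gripper_width"],3),"F",np.round(s["wrist_force"],1),"j",np.round(s["joints"]))
E
python3 - <<'E'
from h import *
c=lambda x,y:(205+x/5,188+y/5); e=lambda x,y:(395+(x-400)/5,235+y/5)
t=px("top",e(597,117),.036)
# axis
a=(px("top",e(541,112),.06)+0);b=px("top",e(660,122),.06)
print("tin",t,"axis ang",np.degrees(np.arctan2(*(b-a)[1::-1])),np.linalg.norm(b-a))
i=px("top",c(153,105),.037);o=px("top",c(168,207),.037);print("inner",i,"outer",o,np.linalg.norm(i-o))
n1=px("top",c(155,553),.008);n2=px("top",c(290,535),.008);print(n1,n2,np.linalg.norm(n1-n2))
for p,q in(((115,265),(155,553)),((225,50),(290,535))):
    d=px("top",c(*p),.008)-px("top",c(*q),.008);print("xang",np.degrees(np.arctan2(d[1],d[0])))
d=i-(n1+n2)/2;print("ang mid",np.degrees(np.arctan2(d[1],d[0])),np.linalg.norm(d[:2]))
d=px("top",c(98,108),.06)-px("top",c(210,98),.06);print('yang',np.degrees(np.arctan2(d[1],d[0])))
print("bar",px("top",c(200,478),.119),px("top",c(190,430),.119))
print("box",[px("top",p,.095) for p in((273,190),(389,180),(401,303),(278,304))])
E
```

```text
tin [ 0.45215011 -0.28472943  0.036     ] axis ang -94.05892934012827 0.06578636485275641
inner [0.590278   0.29278854 0.037     ] outer [0.52922723 0.28082194 0.037     ] 0.06221250539974239
[0.32927521 0.28467366 0.008     ] [0.34134083 0.20560962 0.008     ] 0.07997937623628368
xang 10.844737646183601
xang 10.107867133127128
ang mid 10.584923230559976 0.25938372114005465
yang 95.66892751387962
bar [0.36190842 0.23768467 0.119     ] [0.38828993 0.24451162 0.119     ]
box [array([0.63317986, 0.17459521, 0.095     ]), array([ 0.66416081, -0.15339524,  0.095     ]), array([ 0.319479  , -0.18829332,  0.095     ]), array([0.30976586, 0.14787811, 0.095     ])]
```

```bash
M="python3 -m pendant"
$M '[[[0.43,0.21,-0.05,0],[0.87,0.43,-0.1,0]]]' 0 >/dev/null
$M '[[[0.43,0.21,-0.05,0],[0.87,0.43,-0.1,0]]]' >/dev/null
$M '[[[0.43,0.21,-0.05,0],[0.87,0.43,-0.1,0]]]' >/dev/null
$M '[[[0.43,0.21,0,0.07],[0.87,0.43,0,0.14],[0.87,0.43,0,0.21],[0.87,0.43,0,0.28],[0.87,0.43,0,0.35],[0.87,0.43,0,0.42],[0.87,0.43,0,0.49],[0.87,0.43,0,0.49]]]'
python3 - <<'E'
from h import *
go((.5,.276,.25),10.5)
c=optics.get_calibration("wrist");im=optics.capture("wrist");cv2.imwrite("pics/w1.png",im[:,:,::-1])
np.save("w1.npy",c,allow_pickle=True)
E
```

```text
time_s: 1.5
tcp_pos: [0.4994, 0.2766, 0.252]
ee_rot: [[0.18, -0.984, -0.001], [-0.984, -0.18, -0.001], [0.0, 0.001, -1.0]]
wrist_force: [-0.3, -0.4, 0.5]
gripper_width: 1.0
gripper_force: 0.0
shift [ 0.007 -0.005  0.02 ] turn -0.001 (deg -0.1 ) tcp [0.4994 0.2766 0.252 ] t 1.5 w 1.0 F [-0.3 -0.4  0.5] j [ 45.  16.  -5.  -0. -70. -35.]
```

View pics/w1.png

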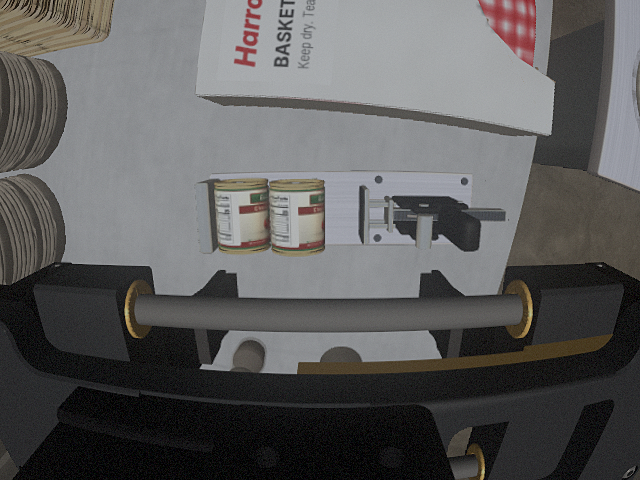

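The wrist view shows the plate's far corners at (210,174) and (472,174), with the inner tin at about (242,215) and the outer at (297,215). The trigger's cross bar runs from (424,213) to (424,248), and the black grip is at about (462,228).

```bash
python3 - <<'E'
from h import *
c=np.load("w1.npy",allow_pickle=True).item()
P=lambda u,v,z:px("wrist",(u,v),z,c)
a=P(210,174,.008);b=P(472,174,.008);d=a-b;L=np.linalg.norm(d);th=np.arctan2(d[1],d[0]);print("plate len",L,"ang",np.degrees(th))
# tins: edges between: bottom end-face edges at gap etc.
e=np.array([np.cos(th),np.sin(th),0]);f=np.array([-e[1],e[0],0])
# tin tops at z=.0655 ridge: near end and far end mid
pts=dict(bar1=P(424,214,.122),bar2=P(424,247,.122),gapA=P(269.5,183,.05),gapB=P(270,250,.05),jaw=P(213,182,.055),jaw2=P(216,250,.055),innA=P(242,180,.06),innB=P(243,253,.06),outA=P(296,180,.06),outB=P(298,254,.06),plate_near=P(340,243,.008),plate_far=P(340,173,.008))
O=pts["gapA"]*.5+pts["gapB"]*.5-e*.170
print("axis",np.degrees(np.arctan2(*(pts["gapB"]-pts["gapA"])[1::-1])))
O[2]=0
print("O",O,"mid plate y",((pts["plate_near"]+pts["plate_far"])/2-O)@f)
for k,v in pts.items():print(k,np.round(v,3),"clamp",np.round([(v-O)@e,(v-O)@f],4))
print("corners",(a-O)@e,(b-O)@e,(a-O)@f,(b-O)@f)
E
```

```text
plate len 0.2976933813875017 ang 10.640929715171632
axis 98.9459826070609
O [0.38935108 0.25867232 0.        ] mid plate y -0.0010597771262877437
bar1 [0.425 0.249 0.122] clamp [ 0.0331 -0.016 ]
bar2 [0.418 0.276 0.122] clamp [0.0315 0.0119]
gapA [0.562 0.256 0.05 ] clamp [ 0.169  -0.0343]
gapB [0.551 0.324 0.05 ] clamp [0.171  0.0343]
jaw [0.618 0.264 0.055] clamp [ 0.2258 -0.0374]
jaw2 [0.607 0.333 0.055] clamp [0.2274 0.0329]
innA [0.588 0.256 0.06 ] clamp [ 0.1945 -0.0389]
innB [0.577 0.329 0.06 ] clamp [0.1973 0.0346]
outA [0.536 0.248 0.06 ] clamp [ 0.1417 -0.0377]
outB [0.522 0.32  0.06 ] clamp [0.1414 0.0357]
plate_near [0.479 0.314 0.008] clamp [0.098  0.0383]
plate_far [0.493 0.237 0.008] clamp [ 0.0981 -0.0405]
corners 0.24396150425296037 -0.05373187713454129 -0.0424608406717454 -0.0424608406717454
```

```bash
M="python3 -m pendant"
$M '[[[0.46,0.12,0,0],[0.91,0.25,0,0]]]' >/dev/null
$M '[[[0.46,0.12,0,0],[0.91,0.25,0,0]]]' >/dev/null
$M '[[[0.46,0.12,0,0],[0.91,0.25,0,0]]]' >/dev/null
$M '[[[0.46,0.12,0,0],[0.91,0.25,0,0]]]' >/dev/null
$M '[[[0.46,0.12,0,0],[0.91,0.25,0,0]]]' >/dev/null
$M '[[[0.46,0.12,0.2,0.06],[0.91,0.25,0.4,0.127],[0.91,0.25,0.7,0.127],[0.91,0.25,0.7,0.127]]]'
python3 - <<'E'
from h import *
go((.452,-.285,.18),-4)
c=optics.get_calibration("wrist");im=optics.capture("wrist");cv2.imwrite("pics/w2.png",im[:,:,::-1])
np.save("w2.npy",c,allow_pickle=True)
E
```

```text
time_s: 2.95
tcp_pos: [0.4469, -0.2873, 0.1781]
ee_rot: [[-0.074, -0.997, -0.009], [-0.997, 0.074, 0.004], [-0.004, 0.01, -1.0]]
wrist_force: [-0.2, -0.7, 1.0]
gripper_width: 1.002
gripper_force: 0.0
shift [-0.027 -0.049 -0.019] turn -0.002 (deg -0.3 ) tcp [ 0.4469 -0.2873  0.1781] t 2.95 w 1.002 F [-0.2 -0.7  1. ] j [-15.  15. -16.  -0. -59.  11.]
```

View pics/w2.png

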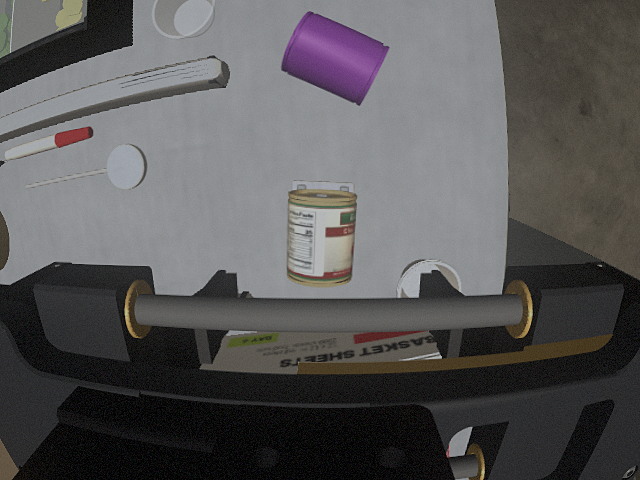

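The wrist view shows the loose tin with its edges at u=288 and u=356, its far top rim at (323,190) and its near rim at about (320,283). The cup stack at (430,290) is close to the right finger, so I check the clearance.

```bash
python3 - <<'E'
from h import *
c=np.load("w2.npy",allow_pickle=True).item()
P=lambda u,v,z:px("wrist",(u,v),z,c)
f=P(323,191,.0645);n=P(320,281,.06);print(f,n,"len",np.linalg.norm(f-n),"mid",(f+n)/2,"ang",np.degrees(np.arctan2(*(n-f)[1::-1])))
l=P(288,238,.036);r_=P(356,238,.036);print("mid by sides",(l+r_)/2,np.linalg.norm(l-r_))
sl=P(287.5,262,.036)-P(288.5,205,.036);sr=P(354,275,.036)-P(357,200,.036);print([np.degrees(np.arctan2(v[1],v[0])) for v in (sl,sr)])
k=P(430,262,.037);print("cup rim far",k, "left",P(397,290,.037));print("cup top",px("top",(412,292),.037))
print("cam",ray("wrist",(320,240),c)[0])
go(((f+n)/2)*[1,1,0]+[0,0,.1],-3)
E
```

```text
[ 0.44708214 -0.32059873  0.0645    ] [ 0.45512531 -0.24816553  0.06      ] len 0.07301720395107415 mid [ 0.45110372 -0.28438213  0.06225   ] ang 83.66368729878823
mid by sides [ 0.45137251 -0.2774859   0.036     ] 0.05744878260276702
[np.float64(83.29016661916906), np.float64(84.58543368305234)]
cup rim far [ 0.35841352 -0.24880241  0.037     ] left [ 0.38865205 -0.22510584  0.037     ]
cup top [ 0.35557102 -0.22192389  0.037     ]
cam [ 0.44339215 -0.35444348  0.33938883]
shift [-0.03  -0.025  0.808] turn -0.01 (deg -1.1 ) tcp [ 0.4488 -0.2873  0.1808] t 3.0 w 0.998 F [0.5 0.  0.3] j [-15.  15. -16.  -0. -59.  11.]
```

```bash
M="python3 -m pendant"
$M '[[[-0.03,-0.025,0.3,0.017],[-0.03,-0.025,0.7,0.017],[-0.03,-0.025,0.9,0.017],[-0.03,-0.025,0.9,0.017]]]' >/dev/null
$M '[[[0,0,0.3,0],[0,0,0.5,0],[0,0,0.68,0],[0,0,0.68,0]]]'
python3 -c "
from h import *
go((.451,-.284,.022),-6)"
```

```text
time_s: 3.8
tcp_pos: [0.4538, -0.2839, 0.025]
ee_rot: [[-0.104, -0.995, -0.001], [-0.995, 0.104, -0.0], [0.0, 0.001, -1.0]]
wrist_force: [-0.7, 1.0, 0.1]
gripper_width: 0.999
gripper_force: 0.0
shift [0.004 0.027 0.03 ] turn 0.0 (deg 0.0 ) tcp [ 0.4538 -0.2839  0.025 ] t 3.8 w 0.999 F [-0.7  1.   0.1] j [-15.  27. -26.   0. -38.   9.]
```

```bash
M="python3 -m pendant"
$M '[[[0,0.027,0.03,0],[0,0.027,0.03,0]]]' >/dev/null
$M '[[[0,0,0,0],[0,0,0,0],[0,0,0,0],[0,0,0,0],[0,0,0,0],[0,0,0,0],[0,0,0,0],[0,0,0,0]]]' 0.6
$M '[[[0,0,-0.2,0],[0,0,-0.6,0],[0,0,-1,0],[0,0,-1,0]]]'
$M '[[[0,0,-0.4,0],[0,0,-0.8,0],[0,0,-0.8,0]]]'
python3 - <<'E'
from h import *
go((.451,.29,.20),10.4)
c=optics.get_calibration("wrist");im=optics.capture("wrist");cv2.imwrite("pics/w3.png",im[:,:,::-1])
np.save("w3.npy",c,allow_pickle=True)
E
```

```text
time_s: 4.8
tcp_pos: [0.4516, -0.2845, 0.0219]
ee_rot: [[-0.106, -0.994, 0.002], [-0.994, 0.106, -0.001], [0.001, -0.003, -1.0]]
wrist_force: [3.4, -1.4, -0.8]
gripper_width: 0.651
gripper_force: 30.0
time_s: 5.2
tcp_pos: [0.4525, -0.2852, 0.1264]
ee_rot: [[-0.106, -0.994, 0.008], [-0.994, 0.106, -0.003], [0.002, -0.008, -1.0]]
wrist_force: [1.1, -0.5, -1.0]
gripper_width: 0.657
gripper_force: 30.0
time_s: 5.5
tcp_pos: [0.4522, -0.2851, 0.206]
ee_rot: [[-0.106, -0.994, 0.007], [-0.994, 0.106, -0.003], [0.003, -0.008, -1.0]]
wrist_force: [0.9, 0.1, -0.8]
gripper_width: 0.654
gripper_force: 30.0
shift [-5.718  0.622  0.04 ] turn -0.144 (deg -16.5 ) tcp [ 0.4522 -0.2851  0.206 ] t 5.5 w 0.654 F [ 0.9  0.1 -0.8] j [-15.  14. -14.   0. -62.   9.]
```

View pics/w3.png

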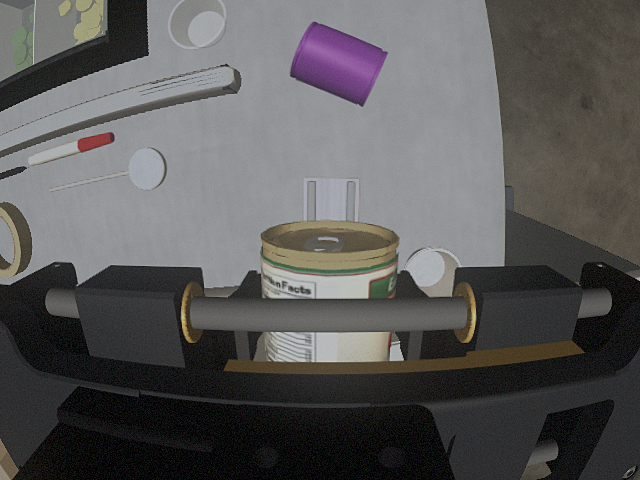

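```bash
python3 - <<'E'
from h import *
c=np.load("w3.npy",allow_pickle=True).item();K=np.array(c["camera_matrix"]);T=np.array(c["camera_from_world"]);s=sense()
R=s["ee_rot"];print(K[0],np.round(T,3).tolist())
def proj(p):
    q=T[:3,:3]@p+T[:3,3];r=np.hypot(*q[:2]);t=np.arctan2(r,q[2]);return np.round(q[:2]/r*t*K[0,0]+K[:2,2])
# tin in tool frame: centre ~ z=-.014, end at x=+.036
for tilt in(-10,0,10,20):
    a=np.radians(tilt);out=[]
    for x,h in((.036,.0285),(.036,-.0285)):   # h up
        xx=x*np.cos(a)-h*np.sin(a);zz=-.014-(x*np.sin(a)+h*np.cos(a))
        out.append(proj(s["tcp_pos"]+R@np.array([xx,0,zz])))
    print(tilt,"top",out[0],"bottom",out[1])
E
```

```text
[371.64829954   0.         328.13647132] [[-0.994, 0.106, -0.008, 0.481], [0.101, 0.964, 0.245, 0.204], [0.033, 0.242, -0.97, 0.427], [0.0, 0.0, 0.0, 1.0]]
-10 top [332. 223.] bottom [332. 220.]
0 top [333. 240.] bottom [332. 211.]
10 top [333. 261.] bottom [332. 204.]
20 top [333. 284.] bottom [332. 200.]
```

The tin is held level, 57 mm opening, about 4 mm off centre along its axis. I carry it to the clamp.

```bash
M="python3 -m pendant"
$M '[[[-0.3,-0.02,0,0],[-0.65,-0.05,0,0],[-0.96,-0.07,0,0]]]' >/dev/null
$M '[[[-0.35,-0.03,0,0],[-0.7,-0.05,0,0],[-0.96,-0.07,0,0]]]' >/dev/null
$M '[[[-0.35,-0.03,0,0],[-0.7,-0.05,0,0],[-0.96,-0.07,0,0]]]' >/dev/null
$M '[[[-0.35,-0.03,0,0],[-0.7,-0.05,0,0],[-0.96,-0.07,0,0]]]' >/dev/null
$M '[[[-0.35,-0.03,0,0],[-0.7,-0.05,0,0],[-0.96,-0.07,0,0]]]' >/dev/null
$M '[[[-0.35,-0.03,0,-0.05],[-0.7,-0.05,0,-0.1],[-0.96,-0.07,0,-0.144],[-0.96,-0.07,0,-0.144],[-0.96,-0.07,0,-0.144]]]'
python3 - <<'E'
from h import *
go((.5575,.285,.10),10.4)
c=optics.get_calibration("wrist");im=optics.capture("wrist");cv2.imwrite("pics/w4.png",im[:,:,::-1])
np.save("w4.npy",c,allow_pickle=True)
E
```

```text
time_s: 7.55
tcp_pos: [0.552, 0.2835, 0.1983]
ee_rot: [[0.18, -0.984, -0.006], [-0.984, -0.18, -0.004], [0.003, 0.006, -1.0]]
wrist_force: [0.3, 0.1, -2.1]
gripper_width: 0.653
gripper_force: 30.0
shift [-0.008 -0.063  0.983] turn -0.0 (deg -0.0 ) tcp [0.552  0.2835 0.1983] t 7.55 w 0.653 F [ 0.3  0.1 -2.1] j [ 42.  23.  -2.  -0. -66. -32.]
```

View pics/w4.png

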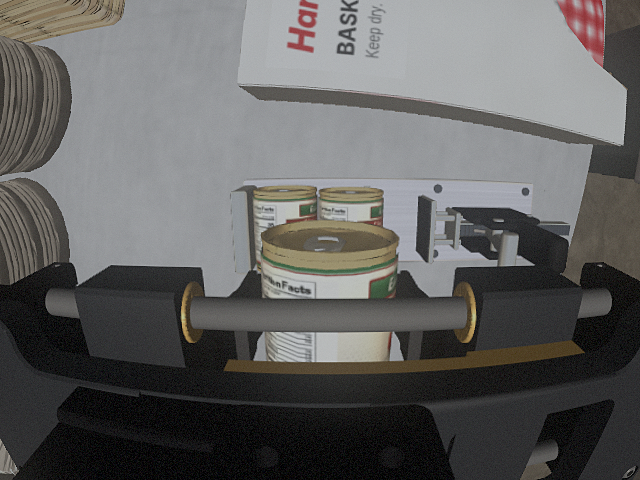

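The held tin is above the clamp. The end-rim tops of the bottom tins are at about (285,187) and (351,189), with the gap at (318,205). I check the saddle x with these.

```bash
python3 - <<'E'
from h import *
c=np.load("w4.npy",allow_pickle=True).item()
P=lambda u,v,z:px("wrist",(u,v),z,c)
th=np.radians(10.4);e=np.array([np.cos(th),np.sin(th),0]);f=np.array([-e[1],e[0],0])
O=np.array([.38935,.25867,0])
for n,p in dict(inn=P(285,188,.064),out=P(351,190,.064),gap=P(317.5,203,.045),tcp=sense()["tcp_pos"],tinface=P(330,256,.198+.0425),bar=P(507,238,.122),bar2=P(510,262,.122)).items(): print(n,p,(p-O)@e,(p-O)@f)
s=O+.170*e-.001*f+(-.004)*f;print(s);go(s+[0,0,.09],10.4)
E
```

```text
inn [0.59130719 0.25602323 0.064     ] 0.1981615371671953 -0.039060429094709984
out [0.53896129 0.24825618 0.064     ] 0.14527349916465557 -0.03725043284565056
gap [0.56338979 0.26636572 0.045     ] 0.17256979657601013 -0.023848218999883722
tcp [0.55227518 0.28294172 0.19904637] 0.16463007306548935 -0.005538139755906479
tinface [0.55710568 0.25358486 0.2405    ] 0.1640817349121064 -0.03528471491907358
bar [0.42636219 0.25336447 0.122     ] 0.0354463831142963 -0.01189977777837036
bar2 [0.41806567 0.27031894 0.122     ] 0.030346773298168678 0.006273840964749886
[0.55745975 0.2844404  0.        ]
shift [-0.008 -0.059  1.09 ] turn -0.001 (deg -0.1 ) tcp [0.5523 0.2829 0.199 ] t 7.6 w 0.652 F [-0.6 -1.2 -3.2] j [ 42.  23.  -2.  -0. -66. -32.]
```

```bash
M="python3 -m pendant"
$M '[[[-0.008,-0.065,0.3,0],[-0.008,-0.065,0.6,0],[-0.008,-0.065,0.9,0],[-0.008,-0.065,1,0],[-0.008,-0.065,1,0]]]' >/dev/null
$M '[[[0,0,0.09,0],[0,0,0.14,0],[0,0,0.16,0],[0,0,0.16,0]]]'
python3 -c "
from h import *
go((.5582,.2845,.073),10.4)"
```

```text
time_s: 8.5
tcp_pos: [0.56, 0.2861, 0.0858]
ee_rot: [[0.18, -0.984, 0.0], [-0.984, -0.18, 0.0], [-0.0, -0.0, -1.0]]
wrist_force: [0.4, 0.3, -2.1]
gripper_width: 0.651
gripper_force: 30.0
shift [0.013 0.021 0.128] turn -0.0 (deg -0.0 ) tcp [0.56   0.2861 0.0858] t 8.5 w 0.651 F [ 0.4  0.3 -2.1] j [ 42.  29.  -9.   0. -52. -31.]
```

```bash
M="python3 -m pendant"
$M '[[[0.01,0.015,0.04,0],[0.01,0.015,0.07,0],[0.01,0.015,0.09,0],[0.01,0.015,0.1,0],[0.01,0.015,0.1,0]]]'
$M '[[[0,0,0.01,0],[0,0,0.02,0],[0,0,0.02,0]]]'

```

```text
time_s: 9.0
tcp_pos: [0.5586, 0.2847, 0.0754]
ee_rot: [[0.18, -0.984, -0.0], [-0.984, -0.18, -0.0], [0.0, 0.0, -1.0]]
wrist_force: [-0.2, -0.0, -2.0]
gripper_width: 0.65
gripper_force: 30.0
time_s: 9.3
tcp_pos: [0.5586, 0.2848, 0.0734]
ee_rot: [[0.18, -0.984, -0.0], [-0.984, -0.18, -0.0], [0.0, 0.0, -1.0]]
wrist_force: [0.2, -0.1, -1.6]
gripper_width: 0.649
gripper_force: 30.0
```

```bash
M="python3 -m pendant"
$M '[[[0,0,0.01,0],[0,0,0.01,0]]]' | grep -E "force|pos"
$M '[[[0,0,0.01,0],[0,0,0.01,0]]]'| grep -E "force|pos"

```

```text
tcp_pos: [0.5591, 0.285, 0.073]
wrist_force: [-0.2, 0.0, 0.0]
gripper_force: 30.0
tcp_pos: [0.5597, 0.2852, 0.0728]
wrist_force: [1.2, -0.4, 2.8]
gripper_force: 30.0
```

Contact made; release, wait, and rise.

```bash
M="python3 -m pendant"
$M '[[[0,0,-0.01,0],[0,0,-0.01,0],[0,0,-0.01,0],[0,0,-0.01,0],[0,0,-0.01,0],[0,0,-0.01,0],[0,0,-0.01,0],[0,0,-0.01,0]]]' 0
$M '[[[0,0,-0.2,0],[0,0,-0.5,0],[0,0,-0.8,0],[0,0,-1,0],[0,0,-1,0]]]' >/dev/null
$M '[[[0,0.2,-0.1,0],[0,0.6,-0.2,0],[0,0.8,-0.2,0],[0,0.8,-0.2,0]]]'
python3 - <<'E'
from h import *
go((.395,.26,.18),10.4)
c=optics.get_calibration("wrist");im=optics.capture("wrist");cv2.imwrite("pics/w5.png",im[:,:,::-1])
np.save("w5.npy",c,allow_pickle=True)
E
```

```text
time_s: 10.5
tcp_pos: [0.5586, 0.2848, 0.0725]
ee_rot: [[0.18, -0.984, -0.0], [-0.984, -0.18, -0.0], [-0.0, 0.0, -1.0]]
wrist_force: [-0.4, 0.1, 0.5]
gripper_width: 0.996
gripper_force: 0.0
time_s: 11.4
tcp_pos: [0.4775, 0.2695, 0.1923]
ee_rot: [[0.181, -0.983, -0.002], [-0.983, -0.181, -0.0], [0.0, 0.002, -1.0]]
wrist_force: [0.5, 0.2, 0.0]
gripper_width: 1.0
gripper_force: 0.0
shift [-0.056  0.828  0.124] turn 0.0 (deg 0.0 ) tcp [0.4775 0.2695 0.1923] t 11.4 w 1.0 F [0.5 0.2 0. ] j [ 46.  16. -13.  -0. -61. -36.]
```

View pics/w5.png

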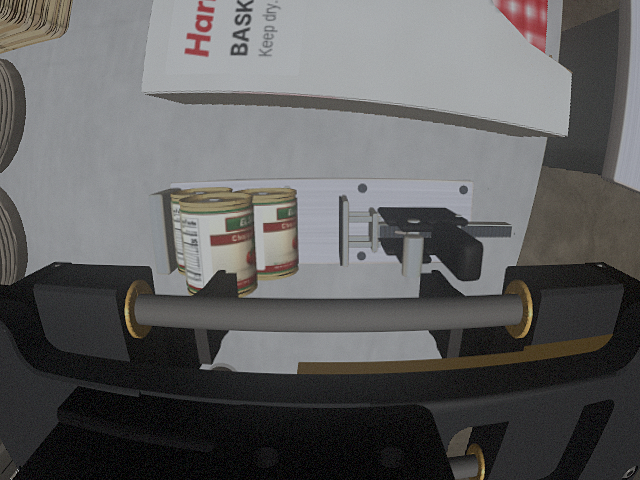

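The loose tin rests in the gap, aligned (end rim at (215,200)). The trigger bar runs from (412,235) to (411,275), the grip top is around (462,255), and the pad's top face edge is at u≈340, v 195–265.

```bash
python3 - <<'E'
from h import *
c=np.load("w5.npy",allow_pickle=True).item()
P=lambda u,v,z:px("wrist",(u,v),z,c)
th=np.radians(10.5);e=np.array([np.cos(th),np.sin(th),0]);f=np.array([-e[1],e[0],0])
O=np.array([.38935,.25867,0])
for n,p in dict(barfar=P(413,236,.119),barend=P(412,262,.119),bart=P(412,236,.126),padA=P(340,196,.058),padB=P(340,264,.058),gripA=P(438,230,.138),gripB=P(470,230,.138),gripC=P(481,245,.138),gripD=P(480,277,.138),gripE=P(446,265,.138),pl1=P(474,182,.008),pl2=P(179,182,.008),topA=P(224,196,.1145)).items(): print(n,np.round(p,4),"x %.4f y %.4f"%((p-O)@e,(p-O)@f))
im=cv2.imread("pics/w5.png");cv2.imwrite("pics/c5.png",cv2.resize(im[180:290,320:500],None,fx=4.4,fy=4.4,interpolation=cv2.INTER_CUBIC))
E
```

```text
barfar [0.4237 0.2504 0.119 ] x 0.0323 y -0.0144
barend [0.42   0.2681 0.119 ] x 0.0319 y 0.0037
bart [0.4263 0.2491 0.126 ] x 0.0346 y -0.0161
padA [0.4728 0.2411 0.058 ] x 0.0789 y -0.0325
padB [0.462  0.2972 0.058 ] x 0.0785 y 0.0247
gripA [0.4143 0.24   0.138 ] x 0.0211 y -0.0229
gripB [0.3932 0.236  0.138 ] x -0.0004 y -0.0230
gripC [0.3828 0.2441 0.138 ] x -0.0091 y -0.0132
gripD [0.3769 0.2651 0.138 ] x -0.0111 y 0.0086
gripE [0.4031 0.261  0.138 ] x 0.0139 y -0.0002
pl1 [0.343  0.2076 0.008 ] x -0.0549 y -0.0418
pl2 [0.6279 0.26   0.008 ] x 0.2347 y -0.0422
topA [0.5519 0.2472 0.1145] x 0.1577 y -0.0409
```

View pics/c5.png

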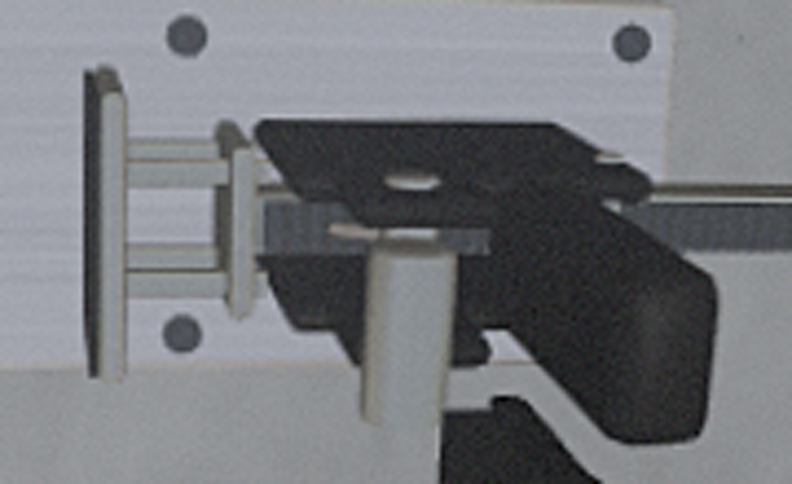

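The enlarged crop shows the bar from about (413,237) to (411,275.5) full-frame, and the grip's top face with corners near (465.5,244), (482.5,246), (479,280) and (458.6,280). The pad's top front edge is at u≈343.

```bash
python3 - <<'E'
from h import *
c=np.load("w5.npy",allow_pickle=True).item()
P=lambda u,v,z:px("wrist",(u,v),z,c)
th=np.radians(10.5);e=np.array([np.cos(th),np.sin(th),0]);f=np.array([-e[1],e[0],0])
O=np.array([.38935,.25867,0])
for n,p in dict(bar1=P(413.2,236.8,.124),bar2=P(411,275.5,.124),barL=P(403.5,256,.119),barR=P(421.5,256,.119),padA=P(342.7,197,.058),padB=P(343.2,265,.058),g1=P(465.5,244,.138),g2=P(482.5,246,.138),g3=P(479,280,.138),g4=P(458.6,280,.138)).items(): print(n,np.round(p,4),"x %.4f y %.4f"%((p-O)@e,(p-O)@f))
go(np.array([.3945,.2605,.16]),10.5)
E
```

```text
bar1 [0.4249 0.2499 0.124 ] x 0.0333 y -0.0151
bar2 [0.4198 0.2761 0.124 ] x 0.0332 y 0.0116
barL [0.4269 0.265  0.119 ] x 0.0380 y -0.0006
barR [0.4145 0.2628 0.119 ] x 0.0255 y -0.0005
padA [0.4705 0.2415 0.058 ] x 0.0767 y -0.0317
padB [0.4592 0.2976 0.058 ] x 0.0758 y 0.0256
g1 [0.3937 0.2454 0.138 ] x 0.0019 y -0.0139
g2 [0.3815 0.2445 0.138 ] x -0.0103 y -0.0125
g3 [0.377  0.2672 0.138 ] x -0.0106 y 0.0107
g4 [0.3915 0.2695 0.138 ] x 0.0041 y 0.0102
shift [-0.059  0.848  0.323] turn -0.001 (deg -0.1 ) tcp [0.479  0.2701 0.1923] t 11.45 w 1.005 F [-0.5 -0.5 -0.1] j [ 46.  16. -13.  -0. -61. -36.]
```

```bash
M="python3 -m pendant"
$M '[[[-0.035,0.4,0,0],[-0.035,0.8,0,0],[-0.035,0.85,0.1,0],[-0.035,0.85,0.3,0],[-0.035,0.85,0.3,0]]]' 0 >/dev/null
$M '[[[0,0,0,0]]]' >/dev/null
python3 - <<'E'
from h import *
go(np.array([.395,.2582,.10]),10.5)
c=optics.get_calibration("wrist");im=optics.capture("wrist");cv2.imwrite("pics/w6.png",im[:,:,::-1])
np.save("w6.npy",c,allow_pickle=True)
E
```

```text
shift [0.002 0.016 0.621] turn -0.001 (deg -0.1 ) tcp [0.3965 0.2587 0.1621] t 12.05 w 0.995 F [-0.2  0.2  0.1] j [ 53.  11. -25.   0. -54. -43.]
```

View pics/w6.png

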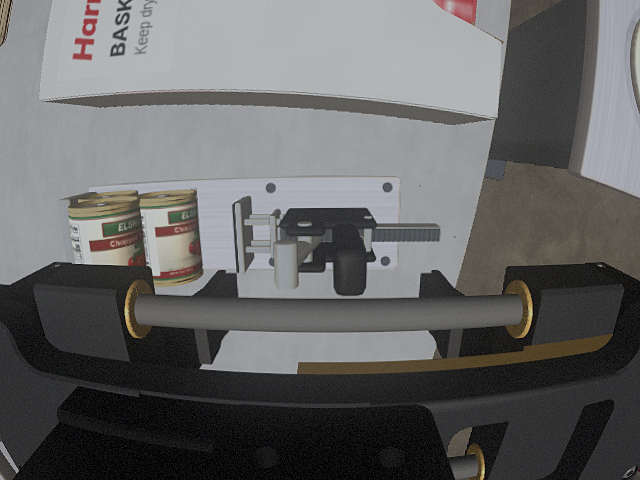

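The view shows the bar at u 275–299, v 240–288 and the grip top at u 334–367, v 250–294, both inside the open fingers.

```bash
python3 - <<'E'
from h import *
c=np.load("w6.npy",allow_pickle=True).item()
P=lambda u,v,z:px("wrist",(u,v),z,c)
th=np.radians(10.5);e=np.array([np.cos(th),np.sin(th),0]);f=np.array([-e[1],e[0],0])
s=sense();t=s["tcp_pos"]
for n,p in dict(barL=P(275,265,.119),barR=P(299,265,.119),bar1=P(287,242,.124),bar2=P(287,287,.122),gb=P(367,270,.135),gf=P(334,275,.138),gn=P(350,294,.136),gfar=P(350,248,.138),padA=P(236,200,.058),padB=P(240,270,.058)).items(): print(n,np.round(p,4),"rel tcp x %.4f y %.4f"%((p-t)@e,(p-t)@f))
E
```

```text
barL [0.4268 0.2652 0.119 ] rel tcp x 0.0307 y 0.0006
barR [0.413  0.2626 0.119 ] rel tcp x 0.0166 y 0.0006
bar1 [0.4216 0.2489 0.124 ] rel tcp x 0.0226 y -0.0145
bar2 [0.4177 0.2763 0.122 ] rel tcp x 0.0238 y 0.0132
gb [0.3762 0.2535 0.135 ] rel tcp x -0.0212 y -0.0017
gf [0.3934 0.2583 0.138 ] rel tcp x -0.0034 y -0.0000
gn [0.3826 0.2684 0.136 ] rel tcp x -0.0122 y 0.0118
gfar [0.388  0.2422 0.138 ] rel tcp x -0.0117 y -0.0149
padA [0.4683 0.2425 0.058 ] rel tcp x 0.0674 y -0.0293
padB [0.4586 0.2958 0.058 ] rel tcp x 0.0676 y 0.0249
```

```bash
M="python3 -m pendant"
$M '[[[0,0.033,0,0],[0,0.033,0.25,0],[0,0.033,0.5,0],[0,0.033,0.62,0],[0,0.033,0.62,0],[0,0.033,0.62,0]]]'
$M '[[[0,0,0,0],[0,0,0,0],[0,0,0,0],[0,0,0,0],[0,0,0,0],[0,0,0,0],[0,0,0,0],[0,0,0,0]]]' 0.45
$M '[[[0,0,0,0],[0,0,0,0],[0,0,0,0],[0,0,0,0],[0,0,0,0],[0,0,0,0],[0,0,0,0],[0,0,0,0]]]' 0.66

```

```text
time_s: 12.7
tcp_pos: [0.393, 0.2584, 0.1012]
ee_rot: [[0.18, -0.984, 0.001], [-0.984, -0.18, 0.001], [-0.0, -0.001, -1.0]]
wrist_force: [-0.8, -0.1, 0.2]
gripper_width: 1.007
gripper_force: 0.0
time_s: 13.5
tcp_pos: [0.395, 0.2598, 0.1023]
ee_rot: [[0.181, -0.983, 0.006], [-0.983, -0.181, 0.004], [-0.003, -0.006, -1.0]]
wrist_force: [6.4, -0.1, 4.4]
gripper_width: 0.555
gripper_force: 2.8
time_s: 14.3
tcp_pos: [0.3929, 0.2595, 0.1023]
ee_rot: [[0.181, -0.983, 0.002], [-0.983, -0.181, 0.003], [-0.003, -0.003, -1.0]]
wrist_force: [-3.4, 1.3, 10.5]
gripper_width: 0.397
gripper_force: 29.7
```

Full squeeze reached (34.5 mm opening). Release, take an image for numeric pad tracking, then pump twice more.

```bash
M="python3 -m pendant"; W='[[[0,0,0,0],[0,0,0,0],[0,0,0,0],[0,0,0,0],[0,0,0,0],[0,0,0,0],[0,0,0,0]]]'
S(){ python3 -c "
from h import *
np.save('$1.npy',optics.get_calibration('wrist'),allow_pickle=True);cv2.imwrite('pics/$1.png',optics.capture('wrist')[:,:,::-1])"; }
$M '[[[0,0,0,0],[0,0,0,0],[0,0,0,0],[0,0,0,0],[0,0,0,0],[0,0,0,0],[0,0,0,0]]]' 0 | grep -E "width|pos"; S p1
$M '[[[0,0,0,0],[0,0,0,0],[0,0,0,0],[0,0,0,0],[0,0,0,0],[0,0,0,0],[0,0,0,0]]]' 0.66 | grep -E "width|_force"
$M '[[[0,0,0,0],[0,0,0,0],[0,0,0,0],[0,0,0,0],[0,0,0,0],[0,0,0,0],[0,0,0,0]]]' 0 | grep -E "width|pos"; S p2
python3 - <<'E'
from h import *
for n in("p1","p2"):
    c=np.load(n+".npy",allow_pickle=True).item();K=np.array(c["camera_matrix"]);T=np.array(c["camera_from_world"])
    def proj(p):
        q=T[:3,:3]@p+T[:3,3];r=np.hypot(*q[:2]);t=np.arctan2(r,q[2]);return q[:2]/r*t*K[0,0]+K[:2,2]
    th=np.radians(10.5);e=np.array([np.cos(th),np.sin(th),0]);f=np.array([-e[1],e[0],0])
    s=sense();O=s["tcp_pos"]*[1,1,0]
    g=cv2.imread(f"pics/{n}.png",0).astype(float)
    # rectified strip: at z=.058, clamp x 60..125 mm, averaged over y -18..10
    xs=np.arange(.060,.126,.001);ys=np.arange(-.02,-.004,.002)
    prof=[]
    for x in xs:
        uv=[proj(O+e*x+f*y+np.array([0,0,.058])) for y in ys]
        prof.append(np.mean([g[int(round(v)),int(round(u))] if 0<=u<640 and 0<=v<480 else 0 for u,v in uv]))
    print(n,[int(v) for v in prof])
E
```

```text
tcp_pos: [0.3917, 0.257, 0.1]
gripper_width: 0.94
wrist_force: [5.3, 0.9, 6.1]
gripper_width: 0.447
gripper_force: 9.9
tcp_pos: [0.392, 0.2575, 0.1002]
gripper_width: 0.964
p1 [99, 93, 95, 95, 95, 100, 75, 75, 90, 149, 157, 158, 160, 83, 53, 152, 182, 180, 179, 179, 179, 179, 179, 179, 179, 179, 179, 179, 178, 179, 179, 178, 180, 179, 179, 179, 180, 171, 130, 134, 60, 62, 62, 72, 71, 70, 76, 80, 77, 83, 91, 97, 97, 84, 92, 109, 92, 96, 98, 107, 98, 110, 101, 107, 94, 82]
p2 [97, 99, 98, 99, 87, 78, 74, 109, 151, 156, 158, 158, 68, 57, 167, 181, 179, 178, 178, 178, 178, 179, 177, 178, 179, 178, 179, 178, 177, 178, 178, 178, 179, 178, 178, 178, 180, 177, 125, 128, 62, 63, 61, 70, 68, 69, 77, 78, 82, 92, 85, 90, 84, 77, 85, 108, 97, 99, 100, 112, 97, 102, 99, 103, 93, 82]
```

```bash
M="python3 -m pendant"
cat > prof.py <<'E'
from h import *
import sys
def proj(c,p):
    K=np.array(c["camera_matrix"]);T=np.array(c["camera_from_world"])
    q=T[:3,:3]@p+T[:3,3];r=np.hypot(*q[:2]);t=np.arctan2(r,q[2]);return q[:2]/r*t*K[0,0]+K[:2,2]
th=np.radians(10.5);e=np.array([np.cos(th),np.sin(th),0]);f=np.array([-e[1],e[0],0]);O=np.array([.392,.2575,0])
for n in sys.argv[1:]:
    if n[0]=="+":
        n=n[1:];np.save(n+".npy",optics.get_calibration('wrist'),allow_pickle=True);cv2.imwrite(f'pics/{n}.png',optics.capture('wrist')[:,:,::-1])
    c=np.load(n+".npy",allow_pickle=True).item();g=cv2.imread(f"pics/{n}.png",0).astype(np.float32)
    xs=np.arange(.060,.126,.001);ys=np.arange(-.02,-.004,.002)
    m=np.array([[proj(c,O+e*x+f*y+np.array([0,0,.058])) for x in xs] for y in ys],np.float32)
    p=cv2.remap(g,m[...,0],m[...,1],cv2.INTER_LINEAR).mean(0)
    print(n,[int(v) for v in p])
E
$M '[[[0,0,0,0],[0,0,0,0],[0,0,0,0],[0,0,0,0],[0,0,0,0],[0,0,0,0],[0,0,0,0],[0,0,0,0]]]' 0.66 | grep -E "width|_force"
$M '[[[0,0,0,0],[0,0,0,0],[0,0,0,0]]]' 0.66 | grep -E "width|_force|pos"
python3 prof.py w6 p1 +p3s
$M '[[[0,0,0,0],[0,0,0,0],[0,0,0,0],[0,0,0,0],[0,0,0,0],[0,0,0,0],[0,0,0,0]]]' 0 | grep -E "width|pos"
python3 prof.py +p3
```

```text
wrist_force: [-3.3, -0.8, 10.7]
gripper_width: 0.395
gripper_force: 29.9
tcp_pos: [0.393, 0.2588, 0.1025]
wrist_force: [-3.0, -0.4, 10.7]
gripper_width: 0.397
gripper_force: 29.9
w6 [158, 128, 111, 101, 99, 99, 100, 89, 72, 95, 145, 153, 155, 158, 88, 56, 144, 177, 175, 175, 174, 173, 174, 174, 174, 175, 174, 174, 174, 174, 174, 174, 174, 174, 174, 174, 174, 174, 174, 174, 175, 175, 178, 147, 70, 64, 71, 73, 76, 80, 81, 79, 87, 91, 98, 107, 110, 102, 96, 97, 94, 98, 103, 106, 101, 92]
p1 [102, 94, 96, 95, 96, 98, 78, 75, 85, 144, 156, 158, 160, 105, 53, 136, 184, 179, 178, 179, 179, 179, 179, 179, 179, 178, 179, 179, 178, 179, 178, 177, 179, 178, 178, 178, 179, 174, 126, 136, 65, 63, 63, 70, 69, 70, 77, 81, 82, 83, 85, 95, 94, 88, 95, 108, 98, 96, 98, 105, 98, 106, 102, 106, 97, 84]
p3s [172, 172, 173, 172, 172, 175, 136, 119, 121, 106, 99, 100, 100, 100, 101, 89, 76, 76, 98, 155, 163, 165, 164, 84, 56, 154, 190, 185, 186, 186, 185, 185, 185, 185, 185, 186, 186, 191, 131, 158, 70, 64, 66, 70, 70, 74, 81, 85, 85, 88, 88, 99, 93, 93, 100, 114, 109, 101, 104, 111, 102, 112, 108, 113, 103, 90]
tcp_pos: [0.3915, 0.2569, 0.0999]
gripper_width: 0.938
p3 [161, 161, 162, 162, 161, 117, 115, 111, 95, 96, 97, 96, 97, 97, 80, 74, 72, 110, 154, 157, 159, 152, 54, 75, 170, 181, 180, 179, 179, 179, 179, 178, 179, 178, 179, 178, 180, 172, 125, 133, 63, 61, 62, 68, 68, 70, 76, 78, 81, 86, 85, 93, 87, 85, 95, 110, 100, 96, 101, 106, 96, 105, 100, 104, 95, 84]
```

```bash
M="python3 -m pendant"; sed -i 's/\.126,\.001/.136,.001/' prof.py
$M '[[[0,0,0,0],[0,0,0,0],[0,0,0,0],[0,0,0,0],[0,0,0,0],[0,0,0,0],[0,0,0,0],[0,0,0,0]]]' 0.66 | grep -E "width|_force"
$M '[[[0,0,0,0],[0,0,0,0],[0,0,0,0],[0,0,0,0],[0,0,0,0],[0,0,0,0],[0,0,0,0]]]' 0 >/dev/null
python3 prof.py +p4
$M '[[[0,0,0,0],[0,0,0,0],[0,0,0,0],[0,0,0,0],[0,0,0,0],[0,0,0,0],[0,0,0,0],[0,0,0,0]]]' 0.66 | grep -E "width|_force"
$M '[[[0,0,0,0],[0,0,0,0],[0,0,0,0],[0,0,0,0],[0,0,0,0],[0,0,0,0],[0,0,0,0]]]' 0 | grep -E "time|pos"
python3 prof.py +p5
```

```text
wrist_force: [-2.8, 0.0, 9.1]
gripper_width: 0.399
gripper_force: 29.7
p4 [153, 163, 163, 163, 164, 164, 165, 166, 162, 121, 115, 113, 94, 94, 94, 94, 94, 95, 90, 73, 74, 74, 121, 156, 157, 159, 134, 51, 90, 179, 180, 179, 179, 178, 178, 179, 180, 170, 128, 130, 62, 61, 61, 68, 65, 69, 75, 80, 80, 82, 84, 93, 88, 85, 95, 107, 99, 95, 96, 101, 95, 104, 103, 107, 99, 87, 86, 87, 85, 94, 152, 166, 165, 165, 166, 166, 165]
wrist_force: [-2.5, 0.0, 8.4]
gripper_width: 0.398
gripper_force: 29.7
time_s: 21.45
tcp_pos: [0.3916, 0.257, 0.1]
p5 [163, 162, 162, 161, 162, 160, 161, 162, 127, 112, 113, 99, 93, 95, 94, 94, 96, 92, 77, 73, 75, 122, 154, 157, 160, 135, 50, 91, 178, 180, 179, 178, 178, 179, 179, 179, 180, 174, 126, 136, 63, 60, 61, 67, 67, 68, 76, 79, 80, 82, 83, 95, 91, 87, 93, 108, 97, 94, 98, 104, 96, 106, 102, 107, 97, 85, 82, 86, 84, 91, 153, 167, 165, 165, 166, 166, 166]
```

Gains are irregular, so I check from the released images whether the trigger bar actually comes fully back.

```bash
cat > bar.py <<'E'
import sys;a=sys.argv[1:];sys.argv=["x"]
from prof import *
for n in a:
    c=np.load(n+".npy",allow_pickle=True).item();g=cv2.imread(f"pics/{n}.png",0).astype(np.float32)
    xs=np.arange(-.03,.056,.002);ys=np.arange(-.010,.0,.002)
    m=np.array([[proj(c,O+e*x+f*y+np.array([0,0,.124])) for x in xs] for y in ys],np.float32)
    p=cv2.remap(g,m[...,0],m[...,1],cv2.INTER_LINEAR).mean(0)
    print(n,m[2,20].astype(int),[int(v) for v in p])
E
python3 bar.py w6 p1 p2 p3s p3 p4 p5
```

```text
w6 [318 255] [147, 132, 133, 172, 150, 82, 92, 47, 47, 50, 52, 55, 57, 59, 54, 46, 47, 67, 60, 43, 44, 42, 80, 103, 87, 84, 79, 134, 150, 151, 152, 155, 142, 113, 131, 163, 165, 164, 166, 114, 96, 73, 151]
p1 [302 301] [117, 117, 101, 106, 115, 90, 88, 65, 63, 62, 63, 64, 64, 63, 62, 64, 79, 83, 63, 61, 64, 77, 107, 84, 84, 85, 85, 103, 109, 109, 110, 110, 104, 69, 69, 69, 70, 70, 70, 69, 70, 97, 111]
p2 [303 300] [114, 116, 99, 103, 116, 89, 87, 62, 61, 61, 61, 59, 61, 62, 60, 60, 78, 86, 60, 60, 60, 74, 107, 81, 83, 82, 83, 103, 110, 111, 110, 113, 104, 79, 66, 65, 67, 68, 66, 68, 66, 75, 92]
p3s [306 295] [133, 113, 66, 50, 50, 54, 52, 52, 53, 52, 54, 53, 55, 53, 53, 51, 72, 82, 114, 123, 127, 129, 123, 125, 63, 56, 57, 54, 55, 57, 91, 126, 134, 96, 69, 76, 98, 37, 50, 53, 52, 54, 53]
p3 [302 301] [117, 117, 103, 109, 115, 90, 88, 68, 64, 66, 64, 65, 64, 63, 63, 64, 79, 85, 63, 64, 64, 80, 107, 80, 83, 83, 85, 102, 108, 107, 109, 109, 103, 67, 67, 68, 68, 68, 67, 68, 68, 83, 105]
p4 [301 302] [112, 112, 97, 108, 111, 87, 85, 70, 68, 67, 66, 67, 65, 64, 65, 65, 77, 81, 66, 67, 66, 81, 101, 81, 82, 83, 83, 96, 99, 98, 99, 100, 96, 70, 69, 71, 70, 70, 69, 69, 70, 76, 75]
p5 [302 301] [118, 117, 101, 108, 116, 91, 90, 66, 66, 64, 62, 66, 64, 66, 63, 64, 81, 84, 62, 65, 65, 76, 109, 82, 83, 85, 85, 103, 109, 111, 110, 110, 105, 67, 66, 67, 69, 67, 69, 66, 66, 72, 75]
```

The bar's full stroke is confirmed (about 27 to 10 mm). The longer-held squeeze gained the full 8 mm, so I dwell longer.

```bash
M="python3 -m pendant"
cat > e.py <<'E'
import sys,io,contextlib;a=sys.argv[1:];sys.argv=["x"]
from prof import *
def edge(n):
    if n[0]=="+":
        n=n[1:];np.save(n+".npy",optics.get_calibration('wrist'),allow_pickle=True);cv2.imwrite(f'pics/{n}.png',optics.capture('wrist')[:,:,::-1])
    c=np.load(n+".npy",allow_pickle=True).item();g=cv2.imread(f"pics/{n}.png",0).astype(np.float32)
    xs=np.arange(.060,.136,.0005);ys=np.arange(-.02,-.004,.002)
    m=np.array([[proj(c,O+e*x+f*y+np.array([0,0,.058])) for x in xs] for y in ys],np.float32)
    p=cv2.remap(g,m[...,0],m[...,1],cv2.INTER_LINEAR).mean(0)
    # steel pad top (145-165, ~4 mm) followed by sharp drop to <75
    k=[i for i in range(8,len(p)) if p[i]<80 and p[i-4]>115 and p[i-8]>125]
    print(n,"edge mm",[round(float(xs[i])*1e3,1) for i in k], round(sense()["time_s"],2), round(sense()["gripper_width"],3))
for n in a: edge(n)
E
python3 e.py p1 p2 p3s p3 p4 p5
$M '[[[0,0,0,0],[0,0,0,0],[0,0,0,0],[0,0,0,0],[0,0,0,0],[0,0,0,0],[0,0,0,0],[0,0,0,0]]]' 0.66 | grep -E "_force"
python3 e.py +p6a
$M '[[[0,0,0,0],[0,0,0,0],[0,0,0,0],[0,0,0,0]]]' >/dev/null
python3 e.py +p6b
$M '[[[0,0,0,0],[0,0,0,0],[0,0,0,0],[0,0,0,0],[0,0,0,0],[0,0,0,0],[0,0,0,0]]]' 0 >/dev/null
python3 e.py +p6
```

```text
p1 edge mm [73.5, 74.0, 74.5, 100.0, 100.5, 101.0] 21.5 0.963
p2 edge mm [72.5, 73.0, 100.0, 100.5, 101.0] 21.5 0.963
p3s edge mm [83.5, 84.0, 100.0, 100.5, 101.0, 101.5] 21.5 0.963
p3 edge mm [82.0, 82.5, 83.0, 100.0, 100.5, 101.0] 21.5 0.963
p4 edge mm [87.0, 87.5, 100.0, 100.5, 101.0] 21.5 0.963
p5 edge mm [86.0, 86.5, 100.0, 100.5, 101.0] 21.5 0.963
wrist_force: [-2.8, -0.1, 8.5]
gripper_force: 29.7
p6a edge mm [91.0, 91.5, 92.0, 100.0, 100.5, 101.0, 101.5] 22.35 0.391
p6b edge mm [91.5, 92.0, 100.0, 100.5, 101.0, 101.5] 22.8 0.397
p6 edge mm [85.5, 86.0, 86.5, 100.0, 100.5, 101.0] 23.55 0.964
```

The rod advanced under the squeeze but slipped back on the quick release. I try a gentler release.

```bash
M="python3 -m pendant"
$M '[[[0,0,0,0],[0,0,0,0],[0,0,0,0],[0,0,0,0],[0,0,0,0],[0,0,0,0],[0,0,0,0],[0,0,0,0]]]' 0.66 >/dev/null
python3 e.py +p7s
$M '[[[0,0,0,0],[0,0,0,0],[0,0,0,0]]]' 0.5 | grep width
python3 e.py +p7a
$M '[[[0,0,0,0],[0,0,0,0],[0,0,0,0]]]' 0.4 | grep width
python3 e.py +p7b
$M '[[[0,0,0,0],[0,0,0,0],[0,0,0,0]]]' 0.28 | grep width
python3 e.py +p7c
$M '[[[0,0,0,0],[0,0,0,0],[0,0,0,0],[0,0,0,0]]]' 0.1 >/dev/null
python3 e.py +p7
```

```text
p7s edge mm [91.0, 91.5, 92.0, 100.0, 100.5, 101.0, 101.5] 24.4 0.399
gripper_width: 0.492
p7a edge mm [90.5, 91.0, 91.5, 100.0, 100.5, 101.0] 24.75 0.498
gripper_width: 0.588
p7b edge mm [90.5, 91.0, 91.5, 100.0, 100.5, 101.0] 25.1 0.596
gripper_width: 0.71
p7c edge mm [90.5, 91.0, 91.5, 100.0, 100.5, 101.0] 25.45 0.716
p7 edge mm [90.5, 91.0, 91.5, 100.0, 100.5, 101.0] 25.9 0.893
```

Slow release holds the tooth. Continue like that.

```bash
M="python3 -m pendant"
$M '[[[0,0,0,0],[0,0,0,0],[0,0,0,0],[0,0,0,0],[0,0,0,0],[0,0,0,0],[0,0,0,0],[0,0,0,0]]]' 0.66 | grep width
$M '[[[0,0,0,0],[0,0,0,0],[0,0,0,0]]]' 0.45 >/dev/null
$M '[[[0,0,0,0],[0,0,0,0],[0,0,0,0]]]' 0.28 >/dev/null
$M '[[[0,0,0,0],[0,0,0,0],[0,0,0,0]]]' 0.1 | grep width
python3 e.py +p8
$M '[[[0,0,0,0],[0,0,0,0],[0,0,0,0],[0,0,0,0],[0,0,0,0],[0,0,0,0],[0,0,0,0],[0,0,0,0]]]' 0.66 | grep width
$M '[[[0,0,0,0],[0,0,0,0],[0,0,0,0]]]' 0.45 >/dev/null
$M '[[[0,0,0,0],[0,0,0,0],[0,0,0,0]]]' 0.28 >/dev/null
$M '[[[0,0,0,0],[0,0,0,0],[0,0,0,0]]]' 0.1 | grep width
python3 e.py +p9
```

```text
gripper_width: 0.395
gripper_width: 0.867
p8 edge mm [89.5, 90.0, 100.0, 100.5, 101.0] 27.65 0.881
gripper_width: 0.399
gripper_width: 0.867
p9 edge mm [94.5, 95.0, 95.5, 100.5, 101.0] 29.4 0.882
```

```bash
M="python3 -m pendant"
$M '[[[0,0,0,0],[0,0,0,0],[0,0,0,0],[0,0,0,0],[0,0,0,0],[0,0,0,0],[0,0,0,0],[0,0,0,0]]]' 0.66 >/dev/null
python3 e.py +q1s
$M '[[[0,0,0,0],[0,0,0,0],[0,0,0,0],[0,0,0,0]]]' 0.32 >/dev/null
python3 e.py +q1
$M '[[[0,0,0,0],[0,0,0,0],[0,0,0,0],[0,0,0,0],[0,0,0,0]]]' 0.66 >/dev/null
python3 e.py +q2s
$M '[[[0,0,0,0],[0,0,0,0],[0,0,0,0],[0,0,0,0]]]' 0.32 >/dev/null
python3 e.py +q2
python3 bar.py q1s q1 q2s q2
```

```text
q1s edge mm [99.0, 99.5, 100.0, 100.5] 30.25 0.398
q1 edge mm [95.0, 95.5, 96.0, 101.0] 30.7 0.656
q2s edge mm [99.0, 99.5, 100.0] 31.25 0.394
q2 edge mm [95.0, 95.5, 96.0, 101.0] 31.7 0.66
q1s [306 296] [132, 113, 66, 52, 53, 52, 55, 54, 53, 55, 54, 54, 55, 53, 54, 52, 76, 80, 115, 125, 128, 129, 124, 126, 60, 55, 57, 54, 55, 56, 91, 126, 136, 84, 70, 79, 102, 36, 48, 52, 52, 51, 49]
q1 [304 299] [63, 64, 63, 61, 118, 90, 80, 61, 60, 61, 60, 59, 60, 59, 59, 60, 73, 77, 59, 59, 58, 74, 77, 99, 107, 108, 110, 111, 108, 61, 62, 66, 62, 63, 92, 108, 115, 117, 116, 115, 116, 64, 71]
q2s [306 298] [116, 113, 65, 57, 59, 57, 58, 61, 56, 58, 57, 56, 59, 58, 56, 58, 76, 87, 103, 111, 113, 116, 113, 113, 65, 60, 60, 59, 58, 58, 90, 114, 118, 84, 68, 77, 111, 39, 48, 53, 56, 52, 53]
q2 [302 300] [67, 66, 66, 87, 118, 93, 88, 69, 64, 63, 64, 64, 63, 62, 63, 63, 77, 88, 63, 62, 64, 80, 93, 110, 114, 116, 116, 113, 113, 67, 68, 68, 66, 67, 92, 109, 122, 120, 122, 121, 122, 74, 78]
```

Squeezes do reach +8 mm each (84, 91.5, 99.7), but the pawl only keeps the tooth with a very gentle release. I release in small steps.

```bash
M="python3 -m pendant"
$M '[[[0,0,0,0],[0,0,0,0],[0,0,0,0],[0,0,0,0],[0,0,0,0],[0,0,0,0]]]' 0.66 >/dev/null
$M '[[[0,0,0,0]]]' 0.59 >/dev/null
$M '[[[0,0,0,0]]]' 0.575 >/dev/null
$M '[[[0,0,0,0]]]' 0.56 >/dev/null
$M '[[[0,0,0,0]]]' 0.54 >/dev/null
$M '[[[0,0,0,0]]]' 0.52 >/dev/null
$M '[[[0,0,0,0]]]' 0.49 | grep width
python3 e.py +r1a
$M '[[[0,0,0,0]]]' 0.45 >/dev/null
$M '[[[0,0,0,0],[0,0,0,0]]]' 0.38 >/dev/null
$M '[[[0,0,0,0],[0,0,0,0]]]' 0.28 >/dev/null
$M '[[[0,0,0,0],[0,0,0,0],[0,0,0,0]]]' 0.1 | grep width
python3 e.py +r1
```

```text
gripper_width: 0.493
r1a edge mm [98.5, 99.0, 99.5, 100.0] 32.95 0.499
gripper_width: 0.871
r1 edge mm [98.5, 99.0, 99.5] 33.8 0.876
```

```bash
M="python3 -m pendant"
$M '[[[0,0,0,0],[0,0,0,0],[0,0,0,0],[0,0,0,0],[0,0,0,0],[0,0,0,0],[0,0,0,0],[0,0,0,0]]]' 0.66 | grep width
$M '[[[0,0,0,0]]]' 0.59 >/dev/null
$M '[[[0,0,0,0]]]' 0.575 >/dev/null
$M '[[[0,0,0,0]]]' 0.56 >/dev/null
$M '[[[0,0,0,0]]]' 0.54 >/dev/null
$M '[[[0,0,0,0]]]' 0.52 >/dev/null
$M '[[[0,0,0,0]]]' 0.49 >/dev/null
$M '[[[0,0,0,0]]]' 0.45 >/dev/null
$M '[[[0,0,0,0],[0,0,0,0]]]' 0.38 >/dev/null
$M '[[[0,0,0,0],[0,0,0,0]]]' 0.28 >/dev/null
$M '[[[0,0,0,0],[0,0,0,0],[0,0,0,0]]]' 0.1 | grep -E "width|time"
python3 prof.py r1 +r2; python3 e.py r1 r2
```

```text
gripper_width: 0.397
time_s: 36.0
gripper_width: 0.872
r1 [97, 89, 88, 115, 121, 99, 79, 119, 146, 151, 155, 157, 162, 164, 163, 164, 163, 165, 157, 114, 113, 115, 101, 94, 95, 96, 96, 96, 98, 95, 76, 72, 71, 81, 145, 156, 158, 160, 97, 52, 58, 59, 59, 66, 63, 68, 75, 77, 80, 84, 84, 92, 87, 83, 93, 109, 99, 96, 98, 107, 95, 104, 99, 103, 95, 83, 84, 86, 85, 92, 156, 167, 166, 165, 165, 167, 168]
r2 [101, 90, 86, 114, 119, 99, 82, 117, 147, 153, 155, 158, 164, 166, 165, 165, 165, 165, 159, 116, 116, 117, 104, 93, 93, 95, 92, 94, 96, 93, 75, 72, 70, 79, 142, 156, 158, 160, 104, 52, 58, 61, 59, 65, 63, 68, 76, 79, 81, 83, 82, 93, 87, 84, 96, 109, 99, 96, 94, 103, 94, 104, 101, 107, 99, 86, 85, 88, 85, 93, 154, 165, 164, 165, 167, 166, 166]
r1 edge mm [98.5, 99.0, 99.5] 36.05 0.88
r2 edge mm [98.5, 99.0, 99.5] 36.05 0.88
```

```bash
python3 bar.py w6 p5 p6 p7c p7 p8 p9 r1 r2 | sed 's/.*\] \[/[/' | cut -d, -f20-45
```

```text
43, 44, 42, 80, 103, 87, 84, 79, 134, 150, 151, 152, 155, 142, 113, 131, 163, 165, 164, 166, 114, 96, 73, 151]
 65, 65, 76, 109, 82, 83, 85, 85, 103, 109, 111, 110, 110, 105, 67, 66, 67, 69, 67, 69, 66, 66, 72, 75]
 63, 64, 77, 108, 84, 84, 84, 85, 103, 110, 110, 110, 111, 105, 67, 69, 70, 68, 67, 65, 66, 67, 73, 78]
 64, 67, 79, 93, 81, 105, 113, 114, 115, 116, 111, 71, 71, 68, 69, 69, 67, 95, 120, 121, 120, 119, 98, 79]
 60, 61, 76, 111, 80, 83, 85, 86, 105, 112, 113, 113, 113, 106, 66, 65, 68, 67, 66, 65, 67, 93, 92, 76]
 64, 66, 77, 110, 81, 83, 84, 86, 105, 110, 112, 112, 113, 106, 68, 67, 67, 65, 65, 66, 81, 94, 94, 77]
 67, 68, 81, 103, 80, 82, 83, 83, 97, 100, 100, 100, 103, 99, 70, 71, 73, 71, 71, 69, 82, 95, 106, 88]
 60, 63, 74, 109, 82, 83, 86, 86, 105, 112, 111, 112, 113, 106, 66, 65, 68, 65, 65, 65, 83, 96, 117, 117]
 63, 63, 77, 111, 80, 84, 85, 86, 105, 111, 114, 113, 114, 106, 67, 68, 66, 66, 65, 67, 76, 94, 116, 118]
```

```bash
M="python3 -m pendant"
sed -i 's/    print(n,"edge mm".*/    q=[i for i in range(2,len(p)-2) if p[i-2]>145 and p[i+2]<128 and p[i-1]>=138 and p[i]<138]\n    print(n,"drops mm",[round(float(xs[i])*1e3,1) for i in q], round(sense()["time_s"],2), round(sense()["gripper_width"],3))/' e.py
python3 e.py p3 p7 r1 r2
$M '[[[0,0,0,0],[0,0,0,0],[0,0,0,0],[0,0,0,0],[0,0,0,0],[0,0,0,0],[0,0,0,0],[0,0,0,0]]]' 0.8 | grep -E "width|force"
python3 e.py +s1s
$M '[[[0,0,0,0],[0,0,0,0]]]' 0.57 >/dev/null
python3 e.py +s1a
$M '[[[0,0,0,0],[0,0,0,0]]]' 0.53 >/dev/null
python3 e.py +s1b
$M '[[[0,0,0,0],[0,0,0,0]]]' 0.48 >/dev/null
python3 e.py +s1c
$M '[[[0,0,0,0],[0,0,0,0]]]' 0.4 >/dev/null
python3 e.py +s1d
```

```text
p3 drops mm [64.5, 81.5] 36.05 0.88
p7 drops mm [72.0, 90.0] 36.05 0.88
r1 drops mm [78.5, 98.0] 36.05 0.88
r2 drops mm [79.0, 98.0] 36.05 0.88
wrist_force: [-1.5, 1.1, 8.2]
gripper_width: 0.395
gripper_force: 29.7
s1s drops mm [83.0, 103.0] 36.9 0.398
s1a drops mm [83.0, 102.5] 37.15 0.425
s1b drops mm [83.0, 102.5] 37.4 0.462
s1c drops mm [82.5, 102.5] 37.65 0.515
s1d drops mm [82.5, 102.5] 37.9 0.584
```

```bash
M="python3 -m pendant"
$M '[[[0,0,0,0],[0,0,0,0]]]' 0.3 >/dev/null
python3 e.py +s1e
$M '[[[0,0,0,0],[0,0,0,0]]]' 0.22 >/dev/null
python3 e.py +s1f
$M '[[[0,0,0,0],[0,0,0,0]]]' 0.14 >/dev/null
python3 e.py +s1g
$M '[[[0,0,0,0],[0,0,0,0],[0,0,0,0],[0,0,0,0],[0,0,0,0]]]' 0.66 >/dev/null
python3 e.py +s2a
$M '[[[0,0,0,0],[0,0,0,0],[0,0,0,0]]]' 0.66 | grep width
python3 e.py +s2s
```

```text
s1e drops mm [82.5, 102.5] 38.15 0.683
s1f drops mm [82.5, 102.5] 38.4 0.768
s1g drops mm [82.5, 102.5] 38.65 0.849
s2a drops mm [85.0, 104.5] 39.2 0.449
gripper_width: 0.396
s2s drops mm [86.5, 106.5] 39.55 0.398
```

Gentle, steady release holds each 4 mm tooth. I repeat, monitoring the rod-plate to pad gap for compression.

```bash
M="python3 -m pendant"
$M '[[[0,0,0,0],[0,0,0,0]]]' 0.57 >/dev/null
$M '[[[0,0,0,0],[0,0,0,0]]]' 0.53 >/dev/null
$M '[[[0,0,0,0],[0,0,0,0]]]' 0.48 >/dev/null
$M '[[[0,0,0,0],[0,0,0,0]]]' 0.4 >/dev/null
$M '[[[0,0,0,0],[0,0,0,0]]]' 0.31 >/dev/null
$M '[[[0,0,0,0],[0,0,0,0]]]' 0.22 >/dev/null
$M '[[[0,0,0,0],[0,0,0,0]]]' 0.13 >/dev/null
python3 e.py +t1
$M '[[[0,0,0,0],[0,0,0,0],[0,0,0,0],[0,0,0,0],[0,0,0,0],[0,0,0,0],[0,0,0,0],[0,0,0,0]]]' 0.66 | grep -E "width|wrist"
python3 e.py +t1s
```

```text
t1 drops mm [80.5, 100.0] 41.0 0.86
wrist_force: [-2.8, -0.2, 9.9]
gripper_width: 0.395
t1s drops mm [86.5, 106.5] 41.85 0.397
```

```bash
M="python3 -m pendant"
$M '[[[0,0.04,0,0],[0,0.04,0,0],[0,0.04,0,0]]]' 0.8 | grep -E "width|wrist|pos"
python3 e.py +u1; python3 bar.py t1s u1 | cut -d, -f16-36
```

```text
tcp_pos: [0.3928, 0.2592, 0.1024]
wrist_force: [14.5, -3.0, -0.6]
gripper_width: 0.389
u1 drops mm [86.5, 107.0] 42.2 0.397
 52, 69, 80, 112, 122, 126, 126, 121, 123, 60, 56, 53, 52, 54, 56, 90, 123, 135, 88, 66, 78
 50, 66, 76, 112, 119, 124, 124, 119, 120, 54, 52, 52, 52, 52, 76, 106, 131, 131, 63, 65, 76
```

```bash
M="python3 -m pendant"
$M '[[[0,0,0,0]]]' 0.56 >/dev/null
$M '[[[0,0,0,0]]]' 0.52 >/dev/null
$M '[[[0,0,0,0]]]' 0.48 >/dev/null
$M '[[[0,0,0,0]]]' 0.43 >/dev/null
$M '[[[0,0,0,0]]]' 0.38 >/dev/null
$M '[[[0,0,0,0]]]' 0.32 >/dev/null
$M '[[[0,0,0,0],[0,0,0,0]]]' 0.25 >/dev/null
python3 e.py +v1
$M '[[[0,0,0,0],[0,0,0,0],[0,0,0,0],[0,0,0,0],[0,0,0,0]]]' 0.66 | grep -E "width"
python3 e.py +v1s;  python3 bar.py v1 | cut -d, -f16-42
```

```text
v1 drops mm [85.5, 106.5] 43.05 0.738
gripper_width: 0.399
v1s drops mm [87.0, 107.5] 43.6 0.397
 58, 73, 59, 58, 60, 58, 92, 83, 103, 108, 109, 109, 109, 105, 61, 65, 64, 62, 62, 90, 110, 114, 114, 114, 112, 113, 115
```

```bash
M="python3 -m pendant"
$M '[[[0,0,0,0]]]' 0.56 >/dev/null
$M '[[[0,0,0,0]]]' 0.52 >/dev/null
$M '[[[0,0,0,0]]]' 0.48 >/dev/null
$M '[[[0,0,0,0]]]' 0.43 >/dev/null
$M '[[[0,0,0,0]]]' 0.38 >/dev/null
$M '[[[0,0,0,0]]]' 0.32 >/dev/null
$M '[[[0,0,0,0]]]' 0.26 >/dev/null
$M '[[[0,-0.02,0,0],[0,-0.04,0,0]]]' 0.19 >/dev/null
$M '[[[0,-0.02,0,0],[0,-0.02,0,0]]]' 0.1 >/dev/null
python3 e.py +v2
$M '[[[0,0.02,0,0],[0,0.04,0,0],[0,0.06,0,0],[0,0.06,0,0],[0,0.06,0,0],[0,0.06,0,0]]]' 0.66 | grep -E "width|pos"
python3 e.py +v2s
```

```text
v2 drops mm [87.5, 107.5] 44.75 0.886
tcp_pos: [0.3919, 0.2588, 0.1024]
gripper_width: 0.445
v2s drops mm [71.5, 90.5, 111.5] 45.4 0.401
```

Held this time and gained a tooth (111.5). Repeat the same pattern.

```bash
M="python3 -m pendant"
$M '[[[0,0,0,0],[0,0,0,0]]]' 0.66 >/dev/null
$M '[[[0,0,0,0]]]' 0.56 >/dev/null
$M '[[[0,0,0,0]]]' 0.52 >/dev/null
$M '[[[0,0,0,0]]]' 0.48 >/dev/null
$M '[[[0,0,0,0]]]' 0.43 >/dev/null
$M '[[[0,0,0,0]]]' 0.38 >/dev/null
$M '[[[0,0,0,0]]]' 0.32 >/dev/null
$M '[[[0,0,0,0]]]' 0.26 >/dev/null
$M '[[[0,-0.02,0,0],[0,-0.04,0,0]]]' 0.19 >/dev/null
$M '[[[0,-0.02,0,0],[0,-0.02,0,0]]]' 0.1 >/dev/null
python3 e.py +v3
$M '[[[0,0.02,0,0],[0,0.04,0,0],[0,0.06,0,0],[0,0.06,0,0],[0,0.06,0,0],[0,0.06,0,0],[0,0.06,0,0],[0,0.06,0,0]]]' 0.66 | grep -E "width|pos"
python3 e.py +v3s
```

```text
v3 drops mm [88.5, 109.0] 46.75 0.888
tcp_pos: [0.3928, 0.2592, 0.1024]
gripper_width: 0.395
v3s drops mm [90.5, 111.5] 47.6 0.393
```

```bash
M="python3 -m pendant"
$M '[[[0,0,0,0]]]' 0.56 >/dev/null
$M '[[[0,0,0,0]]]' 0.52 >/dev/null
$M '[[[0,0,0,0]]]' 0.48 >/dev/null
$M '[[[0,0,0,0]]]' 0.43 >/dev/null
$M '[[[0,0,0,0]]]' 0.38 >/dev/null
$M '[[[0,0,0,0]]]' 0.32 >/dev/null
$M '[[[0,0,0,0]]]' 0.26 >/dev/null
$M '[[[0,-0.02,0,0],[0,-0.04,0,0]]]' 0.19 >/dev/null
$M '[[[0,-0.02,0,0]]]' 0.06 >/dev/null
$M '[[[0,0.02,0,0],[0,0.04,0,0],[0,0.06,0,0],[0,0.06,0,0],[0,0.06,0,0],[0,0.06,0,0]]]' 0.66 | grep -E "width|pos"
python3 e.py +v4s
```

```text
tcp_pos: [0.3917, 0.2586, 0.1022]
gripper_width: 0.447
v4s drops mm [90.5, 111.5] 49.25 0.404
```

```bash
M="python3 -m pendant"
$M '[[[0,0.06,0,0],[0,0.06,0,0],[0,0.06,0,0]]]' 0.8 | grep -E "wrist|width"
$M '[[[0,-0.02,0,0]]]' 0.56 >/dev/null
$M '[[[0,-0.02,0,0]]]' 0.52 >/dev/null
$M '[[[0,-0.02,0,0]]]' 0.48 >/dev/null
$M '[[[0,0,0,0]]]' 0.43 >/dev/null
$M '[[[0,0,0,0]]]' 0.38 >/dev/null
$M '[[[0,0,0,0]]]' 0.32 >/dev/null
$M '[[[0,0,0,0]]]' 0.26 >/dev/null
$M '[[[0,-0.02,0,0],[0,-0.04,0,0]]]' 0.19 >/dev/null
$M '[[[0,-0.02,0,0]]]' 0.1 >/dev/null
python3 e.py +v5
$M '[[[0,0.02,0,0],[0,0.04,0,0],[0,0.06,0,0],[0,0.06,0,0],[0,0.06,0,0],[0,0.06,0,0],[0,0.06,0,0]]]' 0.66 | grep -E "width|time"
python3 e.py +v5s
```

```text
wrist_force: [41.2, -8.5, -17.6]
gripper_width: 0.386
v5 drops mm [89.0, 110.0] 50.6 0.86
time_s: 51.3
gripper_width: 0.393
v5s drops mm [72.0, 90.5, 111.5] 51.35 0.393
```

```bash
M="python3 -m pendant"
$M '[[[0,0,0,0]]]' 0.55 >/dev/null
$M '[[[0,0,0,0]]]' 0.5 >/dev/null
$M '[[[0,0,0,0]]]' 0.44 >/dev/null
$M '[[[0,0,0,0]]]' 0.36 >/dev/null
$M '[[[0,-0.03,0,0],[0,-0.06,0,0],[0,-0.09,0,0],[0,-0.09,0,0],[0,-0.09,0,0],[0,-0.09,0,0]]]' 0 | grep width
python3 e.py +x1
$M '[[[0,0.03,0,0],[0,0.06,0,0],[0,0.09,0,0],[0,0.09,0,0],[0,0.09,0,0],[0,0.09,0,0],[0,0.09,0,0]]]' 0.66 | grep -E "width|time"
python3 e.py +x1s
```

```text
gripper_width: 0.987
x1 drops mm [87.5, 107.5] 52.4 0.993
time_s: 53.1
gripper_width: 0.444
x1s drops mm [90.5, 111.5] 53.15 0.407
```

```bash
M="python3 -m pendant"
$M '[[[0,0,0,0],[0,0,0,0]]]' 0.66 >/dev/null
$M '[[[0,0,0,0]]]' 0.55 >/dev/null
$M '[[[0,0,0,0]]]' 0.5 >/dev/null
$M '[[[0,0,0,0]]]' 0.44 >/dev/null
$M '[[[0,0,0,0]]]' 0.38 >/dev/null
$M '[[[0,0,0,0]]]' 0.31 >/dev/null
$M '[[[0,-0.03,0,0],[0,-0.06,0,0]]]' 0.2 >/dev/null
$M '[[[0,0,0,0]]]' 0.08 | grep width
$M '[[[0,0.03,0,0],[0,0.06,0,0],[0,0.06,0,0],[0,0.06,0,0],[0,0.06,0,0],[0,0.06,0,0],[0,0.06,0,0]]]' 0.66 | grep -E "width|time"
python3 e.py +x2s
```

```text
gripper_width: 0.819
time_s: 54.85
gripper_width: 0.393
x2s drops mm [90.5, 111.5] 54.9 0.395
```

```bash
M="python3 -m pendant"
$M '[[[0,0,0,0]]]' 0.54 >/dev/null
$M '[[[0,0,0,0]]]' 0.46 >/dev/null
$M '[[[0,-0.03,0,0],[0,-0.06,0,0],[0,-0.06,0,0],[0,-0.06,0,0],[0,-0.06,0,0]]]' 0.05 | grep width
$M '[[[0,0.03,0,0],[0,0.06,0,0],[0,0.06,0,0],[0,0.06,0,0],[0,0.06,0,0],[0,0.06,0,0],[0,0.06,0,0]]]' 0.66 | grep -E "width|time"
python3 e.py +x3s
python3 -c "
from h import *
print(r.finish_job())"
```

```text
gripper_width: 0.895
time_s: 56.3
gripper_width: 0.403
x3s drops mm [111.5] 56.35 0.394
the job is handed in; nothing more can be done
None
```

The job is only half done, and I expect it to be judged a fail. The loose tin was set across the gap and looked aligned and resting there in my last view of it. I handed in at 56 s with the trigger held squeezed. The ratchet kept slipping back when I released the trigger, so by my image measurements the pad had not pressed on the tins and its spring was still free.

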